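Lay out the good blanks, tip the rejects, ring for collection

TASK

Get this batch ready for painting: set every good white blank from the steel sheet upright and fully home in a nest of its own shape in the wooden painting tray, and carry the scoop tote to the blue reclaim bin, tip all its rejects in, and stand the empty tote back in the middle of its black mat. When all of that is done, ring for collection by pressing the bell's plunger right down to its stop and letting it come up again. Leave the paints, brush, saucer and sanding block where they are.

Things in the scene. Friction and masses are not known exactly. Their poses are not given: they have to be found in the camera images.
- round0: A good round blank: unpainted white bisque cat figure, 58 mm across, 50 mm tall (upright sides from 8 to 34 mm above its underside, two small ears on top up to 58 mm), about 90 g; at the start it stands on the steel sheet tray (290 x 195 mm, floor 2 mm above the bench, rim 10 mm high). Origin: centre of its underside; z up. It belongs in any one of the round nests. It may be absent in a run.
- oblong0: A good oblong blank: white bisque ox, 44 mm (own x) by 76 mm (own y, its long axis), flat body 36 mm tall, a small horned head near its +y end up to 62 mm, 110 g; at the start on the steel sheet among the round ones. Origin: centre of its underside; z up. Belongs in any oblong nest, long axis along the wooden tray's own y, either way round. May be absent.
- round1: A good round blank: unpainted white bisque cat figure, 58 mm across, 50 mm tall (upright sides from 8 to 34 mm above its underside, two small ears on top up to 58 mm), about 90 g; at the start it stands on the steel sheet tray (290 x 195 mm, floor 2 mm above the bench, rim 10 mm high). Origin: centre of its underside; z up. It belongs in any one of the round nests. It may be absent in a run.
- oblong1: A good oblong blank: white bisque ox, 44 mm (own x) by 76 mm (own y, its long axis), flat body 36 mm tall, a small horned head near its +y end up to 62 mm, 110 g; at the start on the steel sheet among the round ones. Origin: centre of its underside; z up. Belongs in any oblong nest, long axis along the wooden tray's own y, either way round. May be absent.
- round2: A good round blank: unpainted white bisque cat figure, 58 mm across, 50 mm tall (upright sides from 8 to 34 mm above its underside, two small ears on top up to 58 mm), about 90 g; at the start it stands on the steel sheet tray (290 x 195 mm, floor 2 mm above the bench, rim 10 mm high). Origin: centre of its underside; z up. It belongs in any one of the round nests. It may be absent in a run.
- oblong2: A good oblong blank: white bisque ox, 44 mm (own x) by 76 mm (own y, its long axis), flat body 36 mm tall, a small horned head near its +y end up to 62 mm, 110 g; at the start on the steel sheet among the round ones. Origin: centre of its underside; z up. Belongs in any oblong nest, long axis along the wooden tray's own y, either way round. May be absent.
- reject0: A rejected terracotta-coloured casting, chipped and cracked, a rounded block 44 x 62 x 34 mm, about 60 g, lying in the white tote at the start. Origin: centre of its underside. It may be absent in a run.
- reject1: A rejected terracotta-coloured casting, chipped and cracked, a rounded block 44 x 62 x 34 mm, about 60 g, lying in the white tote at the start. Origin: centre of its underside. It may be absent in a run.
- reject2: A rejected terracotta-coloured casting, chipped and cracked, a rounded block 44 x 62 x 34 mm, about 60 g, lying in the white tote at the start. Origin: centre of its underside. It may be absent in a run.
- reject3: A rejected terracotta-coloured casting, chipped and cracked, a rounded block 44 x 62 x 34 mm, about 60 g, lying in the white tote at the start. Origin: centre of its underside. It may be absent in a run.
- tote: White scoop tote, blue bridge handle, 170 (own x) x 158 mm (own y), walls 60 mm high, 4 mm thick, 350 g, 0.6 kg filled. Floor 4 mm. No wall at the front, own -x: the last 53 mm of floor rise at 22 degrees to a lip 25 mm up, 85 mm before the origin; rejects slide out over it when it is tipped front down 60 to 80 degrees. Origin: centre of its underside; z up.
- tote_handle (a point): Centre of the tote's handle bar, 10 mm behind the tote's origin (own +x) and 130 mm above its underside. The bar runs along the tote's own y for 150 mm between two uprights 30 mm wide; it is 14 mm thick (along own x) and 24 mm high, and is free all round.
- mat: Black rubber mat, 180 x 180 mm, 3 mm thick, fixed to the bench: the tote's home; the tote stands on it at the start, turned the same way as the mat. Origin: centre of its underside.
- bin: Blue plastic reclaim bin, open on top, fixed; outside 220 mm (own x) by 240 mm (own y), 120 mm high, walls and floor 5 mm. Empty at the start. Origin: centre of its underside.
- nest_tray: Wooden painting tray, fixed, 290 (own x) x 195 mm (own y), 22 mm thick; nests 10 mm deep, floors 12 mm above its underside, centres at own x = -95, 0, +95 mm: three round (64 mm across) at own y = -52 mm, three oblong (50 mm along own x, 82 mm along own y) at own y = +42 mm. Origin: centre of its underside. May lie left or right of the steel sheet.
- bell_top (a point): Top of the bell's brass plunger head (20 mm across), 66 mm above the bench when up. It stands in the middle of a fixed chrome desk call bell, 84 mm across, whose dome is 46 mm high; the shank shows above it.
- bell_plunger (a joint): Travel of the bell's plunger (m): 0 up, 0.006 down on its stop. A spring lifts it: it takes 2 N to start and 5 N to reach the stop.
- jar_red: Glass paint jar with a red cap, 54 mm across, 62 mm tall. Not part of the job: leave it where it is.
- pot_yellow: Yellow paint pot, 48 mm across, 45 mm tall. Not part of the job: leave it where it is.
- pot_blue: Blue paint pot, 50 mm across, 50 mm tall. Not part of the job: leave it where it is.
- saucer: White ceramic paint saucer, 100 mm across, 18 mm tall. Not part of the job: leave it where it is.
- brush: Slim artist's paint brush lying on the bench, 180 mm long, 10 mm thick. Not part of the job: leave it where it is.
- sanding_block: Cork sanding block, 70 x 100 x 28 mm. Not part of the job: leave it where it is.
Things that resemble listed ones, but are neither listed nor needed, are in the scene too. What is shaped like the round0 but purple is not meant.

How it is judged (in metres and radians):
On the way, in this order (a step that is already met when the one before it is completed fails the run):
1. the tote, held above the bin, has been tipped (more than 35 degrees) (angle between tote's own z axis and vertical above 0.6 rad and horizontal distance between tote_handle and bin below 0.2 m and height (world z) of tote_handle above 0.15 m), for 0.2 s.
2. every good blank is home in a nest of its shape, every reject is in the bin and the tote stands on its mat (y of round0 in the frame of nest_tray between -0.059 and -0.045 m and z of round0 in the frame of nest_tray between 0.008 and 0.016 m and (x of round0 in the frame of nest_tray between -0.102 and -0.088 m or x of round0 in the frame of nest_tray between -0.007 and 0.007 m or x of round0 in the frame of nest_tray between 0.088 and 0.102 m) and angle between each of round0, round1, round2, oblong0, oblong1, oblong2's own z axis and vertical below 0.12 rad and y of round1 in the frame of nest_tray between -0.059 and -0.045 m and z of round1 in the frame of nest_tray between 0.008 and 0.016 m and (x of round1 in the frame of nest_tray between -0.102 and -0.088 m or x of round1 in the frame of nest_tray between -0.007 and 0.007 m or x of round1 in the frame of nest_tray between 0.088 and 0.102 m) and y of round2 in the frame of nest_tray between -0.059 and -0.045 m and z of round2 in the frame of nest_tray between 0.008 and 0.016 m and (x of round2 in the frame of nest_tray between -0.102 and -0.088 m or x of round2 in the frame of nest_tray between -0.007 and 0.007 m or x of round2 in the frame of nest_tray between 0.088 and 0.102 m) and y of oblong0 in the frame of nest_tray between 0.035 and 0.049 m and z of oblong0 in the frame of nest_tray between 0.008 and 0.016 m and (x of oblong0 in the frame of nest_tray between -0.102 and -0.088 m or x of oblong0 in the frame of nest_tray between -0.007 and 0.007 m or x of oblong0 in the frame of nest_tray between 0.088 and 0.102 m) and y of oblong1 in the frame of nest_tray between 0.035 and 0.049 m and z of oblong1 in the frame of nest_tray between 0.008 and 0.016 m and (x of oblong1 in the frame of nest_tray between -0.102 and -0.088 m or x of oblong1 in the frame of nest_tray between -0.007 and 0.007 m or x of oblong1 in the frame of nest_tray between 0.088 and 0.102 m) and y of oblong2 in the frame of nest_tray between 0.035 and 0.049 m and z of oblong2 in the frame of nest_tray between 0.008 and 0.016 m and (x of oblong2 in the frame of nest_tray between -0.102 and -0.088 m or x of oblong2 in the frame of nest_tray between -0.007 and 0.007 m or x of oblong2 in the frame of nest_tray between 0.088 and 0.102 m) and x of reject0 in the frame of bin between -0.11 and 0.11 m and y of reject0 in the frame of bin between -0.12 and 0.12 m and z of reject0 in the frame of bin between -0.01 and 0.1 m and x of reject1 in the frame of bin between -0.11 and 0.11 m and y of reject1 in the frame of bin between -0.12 and 0.12 m and z of reject1 in the frame of bin between -0.01 and 0.1 m and x of reject2 in the frame of bin between -0.11 and 0.11 m and y of reject2 in the frame of bin between -0.12 and 0.12 m and z of reject2 in the frame of bin between -0.01 and 0.1 m and x of reject3 in the frame of bin between -0.11 and 0.11 m and y of reject3 in the frame of bin between -0.12 and 0.12 m and z of reject3 in the frame of bin between -0.01 and 0.1 m and horizontal distance between tote and mat below 0.03 m and angle between tote's own z axis and vertical below 0.08 rad and height (world z) of tote below 0.01 m), for 0.2 s.
3. then the bell's plunger is pressed down to its stop (value of joint bell_plunger above 0.005 m), for 0.05 s.
At the end, for the whole second after the job is handed in: Each good blank upright in a nest of its own shape (within 7 mm of centre on either axis, under 4 mm above the nest floor); each reject inside the bin below its rim; the tote upright on its mat (centres within 30 mm); the bell plunger up again; all at rest (all of step 2 and value of joint bell_plunger below 0.001 m and linear speed of each of tote, round0, round1, round2, oblong0, oblong1, oblong2, reject0, reject1, reject2, reject3 below 0.02 m/s); the robot touches nothing.
It fails at once if a paint jar, pot, saucer, brush or sanding block is shifted by more than 40 mm (distance of any of jar_red, pot_yellow, pot_blue, saucer, brush, sanding_block from where it was at the start of the episode above 0.04 m).
Of round0, round1, round2, oblong0, oblong1, oblong2 only 4 to 6 are there at a start; the rules pass over those that are not, and their reading is None.
Of reject0, reject1, reject2, reject3 only 3 to 4 are there at a start; the rules pass over those that are not, and their reading is None.
At some moment in a run one of round0, round1, round2, oblong0, oblong1, oblong2 may be knocked a few centimetres aside while the robot is not near it.
It also fails if it takes over 210 s, if anything falls off the work surface, if the arm or the gripper's body presses on something with over 40 N, if the wrist force passes 120 N, or if a joint passes its speed limit or range.

ROBOT

A 6-joint arm with a two-finger parallel gripper is mounted at the origin on the work surface. World frame = base frame: x ahead of the robot, y to its left, z up, the work surface at z = 0. Lengths are in mm, angles in rad, forces in N, time in s.
With the tool pointing down it reaches from about 150 to 775 mm from the base axis. Payload 6.1 kg.
Tool frame: the origin (TCP) lies at the very end of the fingers, on their centre line; the grasp point (between the pads) lies ctrl.tcp_to_grasp behind it (ctrl.tcp_to_grasp is the distance from the TCP to the grasp point, in mm); z points along the fingers, y is the line along which they close (so a half turn about z gives the same grasp; the last joint's range is limited). The gripper opens to 85 mm and grips with 20 to 120 N. Pads are 22 mm wide; open, the fingers measure 114 mm over their backs; the gripper's body (76 mm by 85 mm) begins 54 mm behind the grasp point. The pads swing forward as they close: fully open they stand 13 mm farther back than shut.
Start: joints at [-1.115, 0.126, -0.04, 1.405, 0, 1.571], TCP at [231.086, -471.389, 231.295] pointing down, gripper open.
Joint ranges: [-2.72, 2.72], [-0.95, 1.95], [-1.27, 1.35], [-1.78, 2.02], [-1.46, 1.47], [-3.14, 3.14]. Speed limits (rad/s): [2.39, 2.39, 3.01, 3.14, 3.14, 3.14].

INTERFACE

Orientations are given as a rotation vector (axis times angle).
In Python, from station import ctrl, optics gives the robot as it stands. Calls block until the motion is done:
- ctrl.move_ptp(position, orientation): joint-space move of the TCP to a pose.
- ctrl.line_to(position, frame=None, feed=150): straight line of the TCP; frame=None keeps the orientation; feed is the mean speed in mm/s.
- ctrl.movej(angles): joint-space move.
- ctrl.open_jaws() and ctrl.grab(newtons=None): open the fingers fully, or close them until they stop; newtons is the grip in N (None keeps the last).
- ctrl.pause(seconds).
- ctrl.ik(position, orientation): joint angles nearest the present ones, or None.
- ctrl.read_state(): the state.
- optics.read_camera(name): name is "scene" or "top"; returns a dict with "pixels" (384x512x3 uint8, blue, green, red), "z_map" (384x512 float32, mm along the optical axis (not along the pixel's ray), 0 where there is no reading), "vertical_fov" (degrees; the focal length in pixels is half the picture's height over the tangent of half this angle, whatever the lens; pixels are square), "cx", "cy" (the principal point, pixels), "eye" and "orientation" of the camera in the world. Camera axes: x right, y down, z forward; pixel columns grow to the right and rows downward; lengths in mm; the calibration is good to about 2 mm. A picture is of the moment at which its call begins.
A pose or a line that the arm cannot do raises ctrl.MotionError and nothing moves.
- ctrl.close_job(): hands the job in; it is judged then, once.
The state is a dict: "t": time; "joint_pos": joint angles; "dq": joint speeds; "joint_efforts": joint torques, N m; "ee_pos": TCP position; "orientation": TCP orientation; "contact_force": force on the tool from outside, world axes, zero at the start; "ft_torque": the same for the moment, N m; "grip_width": opening from 0.0 (shut) to 1.0 (fully open); "finger_force": force on a finger pad.
Only numpy, scipy, OpenCV 4.12 (cv2) and the standard library are available. Lean on these libraries where they do the work, as an engineer would, in place of code of your own. Each camera call takes 0.05 s, during which the arm holds its last target. There are 200 camera calls.

## Working session

There is one attempt and no reset: what is moved stays moved. The work goes in short steps, each a Python script; the robot and the scene stay as the last script left them, time stands still between calls to the robot, and variables do not carry over. Pictures are saved under pics/ and viewed, at most 14 in all, crops included, and the job is handed in when it is done.

```bash
ls; mkdir -p pics; cat > h.py <<'E'
import numpy as np, cv2
from scipy.spatial.transform import Rotation as R
from station import ctrl, optics
def cam(name):
    c=optics.read_camera(name); return c
def Rc(c):
    o=np.array(c["orientation"],float)
    return o if o.shape==(3,3) else R.from_rotvec(o).as_matrix()
def cloud(c):
    z=c["z_map"]; h,w=z.shape; f=h/2/np.tan(np.radians(c["vertical_fov"])/2)
    u,v=np.meshgrid(np.arange(w),np.arange(h))
    P=np.stack([(u-c["cx"])/f*z,(v-c["cy"])/f*z,z],-1)@Rc(c).T+np.array(c["eye"])
    P[z==0]=np.nan
    return P
E
python3 - <<'E'
from h import *
for n in("top","scene"):
    c=cam(n); cv2.imwrite(f"pics/{n}0.png",cv2.resize(c["pixels"],(800,600),interpolation=cv2.INTER_CUBIC)); np.savez(f"pics/{n}0.npz",P=cloud(c),img=c["pixels"])
    print(n,c["eye"],c["orientation"],c["vertical_fov"],c["cx"],c["cy"])
print(ctrl.tcp_to_grasp,ctrl.read_state())
E
```

```text
pics
top [ 512.42886809   10.78327062 1281.52896387] [-2.19806696  2.16253026 -0.11724333] 55.57103079028203 253.8393641030551 193.400342295716
scene [1394.22961459  539.22265684 1124.48296394] [-1.19298096 -2.36236691  0.90312129] 42.37204107783035 254.18490213247895 187.25278181716774
18.700000000000003 {'t': 0.1, 'joint_pos': array([-1.11500871e+00,  1.26364507e-01, -4.04889857e-02,  1.40536366e+00,
       -5.72762261e-06,  1.57082576e+00]), 'dq': array([ 0.00264583, -0.00074745,  0.00186197,  0.0011636 , -0.00189298,
        0.00072944]), 'joint_efforts': array([ 4.29732863e-04, -4.36907709e+01,  3.53603625e+01,  1.37743290e-02,
        2.70894066e-05, -1.08111173e-07]), 'ee_pos': array([ 230.9374247 , -471.09966983,  230.59105113]), 'orientation': array([-3.05902825e+00, -7.09410944e-01,  5.12800119e-04]), 'contact_force': array([0.33318561, 0.84285416, 0.11495383]), 'ft_torque': array([0.01128121, 0.00752254, 0.01106492]), 'finger_force': 0.0, 'grip_width': 0.9978996793669632}
```

View pics/top0.png

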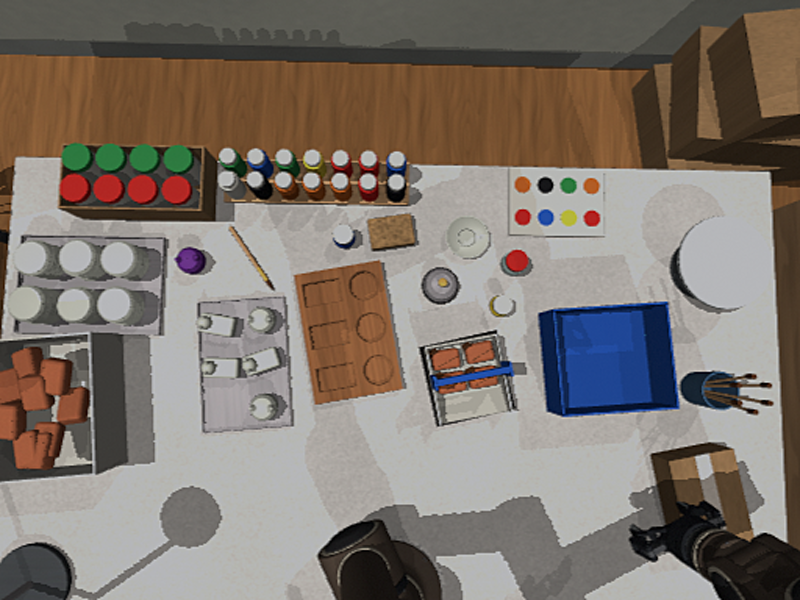

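View pics/scene0.png

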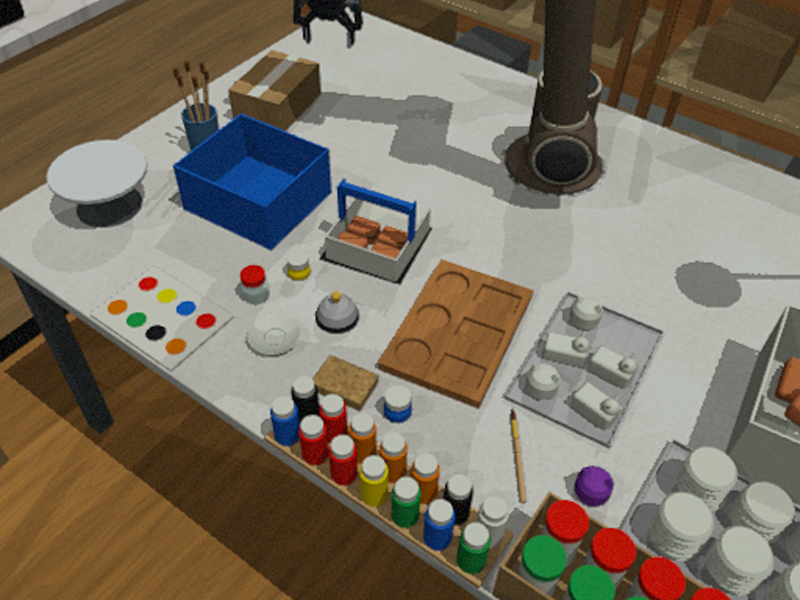

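The pictures show 2 round and 3 oblong blanks on the steel sheet (800 px top view: x 200-290, y 300-430). The nest tray is at about (350,332), the tote with 4 rejects at (470,378), the bin at (610,358) and the bell at (440,285). Next I'll enlarge these areas.

```bash
python3 - <<'E'
from h import *
d=np.load("pics/top0.npz"); P=d["P"]; img=d["img"]
c=img[160:285,122:262]; cv2.imwrite("pics/cropA.png",cv2.resize(c,None,fx=5,fy=5*0.95,interpolation=cv2.INTER_CUBIC)[:595]) if 0 else cv2.imwrite("pics/cropA.png",cv2.resize(c,(560,500),interpolation=cv2.INTER_CUBIC))
c=img[150:275,262:437]; cv2.imwrite("pics/cropB.png",cv2.resize(c,(700,500),interpolation=cv2.INTER_CUBIC))
# blanks: cloud above sheet
m=(P[...,2]>28)&(P[...,0]>200)&(P[...,0]<520)
m[:, :118]=0; m[:,190:]=0; m[:185]=0; m[285:]=0
n,l,s,ce=cv2.connectedComponentsWithStats(m.astype(np.uint8),connectivity=4)
for i in range(1,n):
    q=P[l==i]; print(s[i],ce[i],q.mean(0),q[:,2].max(), len(q))
for u,v in [(153,250),(80,300),(225,205),(380,230),(230,320)]: print(u,v,P[v,u])
E
```

```text
[155 224  24  17 279] [165.92114695 231.28315412] [495.17576789 288.67727308  40.74377412] 66.58055809158964 279
[128 229  25  13 299] [140.24080268 234.99665552] [481.38623926 374.45507693  40.55457846] 63.47428602745663 299
[159 252  18  18 236] [167.77542373 260.44067797] [398.57052101 277.81602576  45.5887089 ] 59.78060906955966 236
153 250 [429.44457215 339.73840407   1.37347853]
80 300 [256.60137831 581.74102296  -0.78425052]
225 205 [588.43935446  92.91533437  21.06612004]
380 230 [ 510.66006396 -451.97461934    1.07181064]
230 320 [196.75999616  68.1220814    1.33108675]
```

View pics/cropA.png

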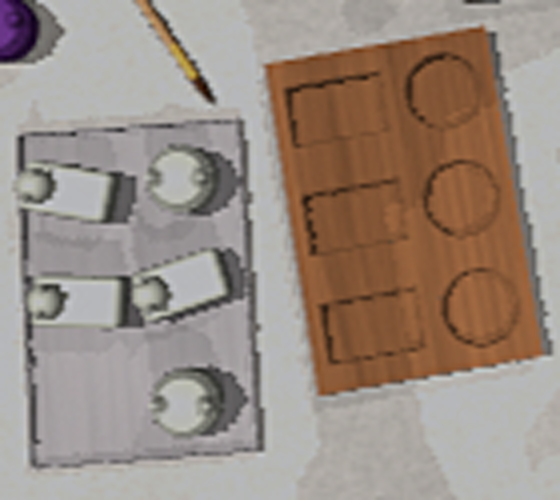

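View pics/cropB.png

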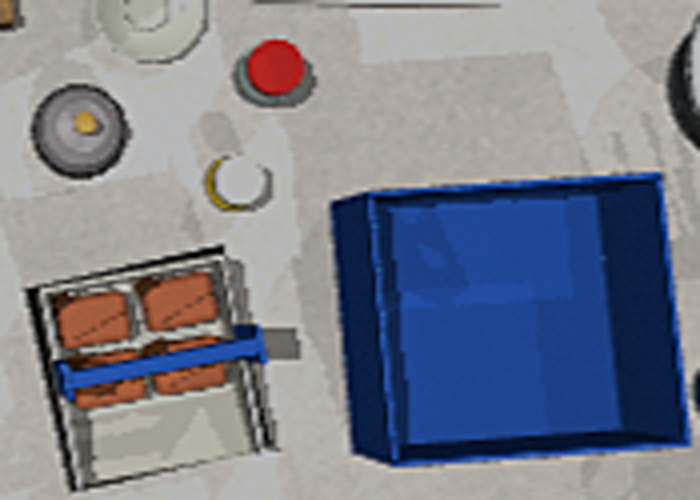

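```bash
cat >> h.py <<'E'
def rect(q):
    (c,s,a)=cv2.minAreaRect(q[:,:2].astype(np.float32)); return np.round(c,1),np.round(s,1),round(a,1)
def blanks(P,ur=(118,192),vr=(180,285)):
    m=(P[...,2]>28)&(P[...,2]<75)
    k=np.zeros_like(m); k[vr[0]:vr[1],ur[0]:ur[1]]=1; m&=k
    n,l,s,ce=cv2.connectedComponentsWithStats(m.astype(np.uint8),connectivity=4)
    for i in range(1,n):
        if s[i][4]<60: continue
        q=P[l==i]; a=q[(q[:,2]<41)]; print("px",ce[i].round(0),len(q),"mean",q.mean(0).round(1),"zmax",q[:,2].max().round(0),"rect",*rect(q),"top",np.percentile(q[:,2],50).round(1), "head",q[q[:,2]>52].mean(0).round(0))
    return l
E
python3 - <<'E'
from h import *
d=np.load("pics/top0.npz"); P=d["P"]; img=d["img"].astype(int); X,Y,Z=np.moveaxis(P,-1,0)
blanks(P)
hsv=cv2.cvtColor(d["img"],cv2.COLOR_BGR2HSV).astype(int)
V,U=np.indices(Z.shape)
# nest tray
m=(U>185)&(U<262)&(V>160)&(V<262)&(Z>16)&(Z<28); n,l,s,c=cv2.connectedComponentsWithStats(m.astype(np.uint8)); i=1+s[1:,4].argmax(); q=P[l==i]; print("tray",len(q),rect(q),np.median(q[:,2]))
m=cv2.morphologyEx((l==i).astype(np.uint8),cv2.MORPH_CLOSE,np.ones((3,3)))
h=(U>185)&(U<262)&(V>160)&(V<262)&(Z>8)&(Z<16.5)
n,l,s,c=cv2.connectedComponentsWithStats(h.astype(np.uint8),connectivity=4)
for i in range(1,n):
    if s[i,4]>100: q=P[l==i]; print(" nest",s[i,4],rect(q),q.mean(0).round(1))
# handle, tote, bin, bell
m=(U>262)&(U<335)&(V>205)&(V<280)
q=P[m&(Z>132)&(Z<160)]; print("handle",len(q),rect(q),q.mean(0))
q=P[m&(Z>40)&(Z<75)]; print("tote walls",len(q),rect(q))
q=P[m&(Z>5)&(Z<30)&(hsv[...,1]<80)]
q=P[(U>335)&(U<440)&(V>185)&(V<275)&(Z>112)&(Z<128)]; print("bin",len(q),rect(q),np.median(q[:,2]))
m=(U>262)&(U<300)&(V>165)&(V<200)
q=P[m&(Z>57)&(Z<75)]; print("plunger",len(q),q.mean(0),q[:,2])
q=P[m&(Z>12)]; print("bell",len(q),rect(q),q.mean(0))
E
```

```text
px [166. 204.] 226 mean [586.4 289.2  46. ] zmax 61.0 rect [586.6 290.9] [54.7 54.9] 65.8 top 47.2 head [587. 291.  55.]
px [138. 207.] 292 mean [574.5 387.6  40.7] zmax 65.0 rect [574.6 388.3] [76.1 43.5] 80.6 top 38.3 head [578. 412.  57.]
px [166. 231.] 291 mean [496.3 287.7  40.6] zmax 67.0 rect [496.8 288.2] [43.5 74.6] 19.2 top 38.4 head [489. 312.  56.]
px [140. 235.] 299 mean [481.4 374.5  40.6] zmax 63.0 rect [481.2 374.5] [40.6 76. ] 0.9 top 38.1 head [481. 399.  56.]
px [168. 260.] 236 mean [398.6 277.8  45.6] zmax 60.0 rect [397.6 278.8] [56.7 54. ] 2.5 top 46.3 head [398. 278.  55.]
tray 2908 (array([564.8, 103.3]), array([290.2, 195.3]), 10.9) 21.812269564316125
 nest 226 (array([668.4,  69.1]), array([60.6, 59.8]), 0.6) [668.9  70.5  12. ]
 nest 294 (array([649.2, 162.9]), array([52.4, 81.7]), 10.7) [650.8 163.7  12.1]
 nest 231 (array([575. ,  52.2]), array([59.2, 61.6]), 46.4) [575.1  52.3  11.9]
 nest 310 (array([555.9, 143.9]), array([52.3, 84.6]), 11.7) [557.2 144.7  12. ]
 nest 251 (array([479.3,  34. ]), array([61.7, 58.9]), 0.9) [481.1  34.5  12.2]
 nest 317 (array([464.1, 126.7]), array([50.5, 87.3]), 12.2) [463.9 126.5  12. ]
handle 266 (array([ 475.2, -157.3]), array([ 28.3, 158.7]), 11.9) [ 475.44967513 -158.12527363  144.06090798]
tote walls 649 (array([ 465.6, -159.6]), array([169.1, 159.4]), 11.5)
bin 562 (array([ 514.3, -452.7]), array([220. , 242.8]), 4.8) 118.79123598622573
plunger 29 [ 672.57988114 -101.93721558   63.46886154] [58.08664879 65.05796603 60.16738838 64.95465218 60.12821621 63.97863284
 65.9720936  66.64335337 61.9950591  60.94050241 61.4823261  69.32882538
 65.20731721 67.14331515 62.86500059 63.57725034 60.00795183 63.01254113
 66.91519218 61.70209898 67.70318731 65.27703527 66.8620476  60.79373338
 66.53786815 60.81511061 61.62009565 59.17983649 62.64173833]
bell 378 (array([ 672.6, -100.7]), array([74.4, 74.5]), 45.9) [669.67743518 -99.98637659  37.16168186]
```

The fitted sizes match the given ones: tray 290x195, tote 169x159, bin 220x243, and nest centres as predicted. The tote's open front faces the robot, so tipping it means pointing the tool outward. I'll check the IK for the tote next.

```bash
cat >> h.py <<'E'
G=ctrl.tcp_to_grasp
def ori(yaw,s=1,phi=0):
    """tool down, closing axis along yaw(deg); tilted phi deg so that it points toward yaw direction"""
    a=np.radians(yaw); y=s*np.array([np.cos(a),np.sin(a),0]); z=np.array([0,0,-1.]); M=np.stack([np.cross(y,z),y,z],1)
    ax=np.array([np.sin(a),-np.cos(a),0])
    return (R.from_rotvec(ax*np.radians(phi))*R.from_matrix(M))
def pose(p,yaw,s=1,phi=0,off=None):
    r=ori(yaw,s,phi); off=G if off is None else off
    return np.array(p,float)+off*r.apply([0,0,1]), r.as_rotvec()
H0=np.array([475.3,-157.7,133.]); TY=11.7; BIN=np.array([514.3,-452.7])
E
python3 - <<'E'
from h import *
for s in (1,-1):
    print(s,"pick",np.round(ctrl.ik(*pose(H0,TY,s)),2))
    for yaw in (5,-10,-25,-40):
        d=np.array([np.cos(np.radians(yaw)),np.sin(np.radians(yaw))]); h=np.r_[BIN-46*d,285]
        for phi in (0,40,75,80):
            q=ctrl.ik(*pose(h,yaw,s,phi)); print(s,yaw,phi,None if q is None else np.round(q,2))
E
```

```text
1 pick [-0.32  0.11 -0.32  1.15  0.    1.05]
1 5 0 [-0.77  0.39  0.38  1.56  0.    0.71]
1 5 40 [-1.02  0.09 -0.17  0.95  0.61  0.58]
1 5 75 [-1.17  0.01 -0.66  0.04  1.17  0.89]
1 5 80 [-1.18  0.04 -0.76 -0.26  1.22  1.06]
1 -10 0 [-0.76  0.37  0.36  1.55  0.    0.99]
1 -10 40 [-0.95 -0.05 -0.33  0.75  0.47  0.92]
1 -10 75 [-1.09 -0.13 -0.89 -0.34  0.88  1.24]
1 -10 80 [-1.1  -0.09 -0.97 -0.6   0.91  1.34]
1 -25 0 [-0.74  0.36  0.34  1.55  0.    1.27]
1 -25 40 [-0.86 -0.13 -0.43  0.62  0.26  1.24]
1 -25 75 [-0.95 -0.24 -1.01 -0.48  0.49  1.43]
1 -25 80 [-0.95 -0.19 -1.08 -0.7   0.51  1.47]
1 -40 0 [-0.72  0.36  0.33  1.55  0.    1.55]
1 -40 40 [-0.73 -0.17 -0.47  0.57  0.02  1.54]
1 -40 75 [-0.74 -0.29 -1.06 -0.51  0.04  1.56]
1 -40 80 [-0.74 -0.24 -1.13 -0.72  0.04  1.56]
-1 pick [-0.32  0.11 -0.32  1.15  0.   -2.1 ]
-1 5 0 [-0.77  0.39  0.38  1.56  0.   -2.43]
-1 5 40 [-1.02  0.09 -0.17  0.95  0.61 -2.56]
-1 5 75 [-1.17  0.01 -0.66  0.04  1.17 -2.25]
-1 5 80 [-1.18  0.04 -0.76 -0.26  1.22 -2.08]
-1 -10 0 [-0.76  0.37  0.36  1.55  0.   -2.16]
-1 -10 40 [-0.95 -0.05 -0.33  0.75  0.47 -2.22]
-1 -10 75 [-1.09 -0.13 -0.89 -0.34  0.88 -1.9 ]
-1 -10 80 [-1.1  -0.09 -0.97 -0.6   0.91 -1.8 ]
-1 -25 0 [-0.74  0.36  0.34  1.55  0.   -1.88]
-1 -25 40 [-0.86 -0.13 -0.43  0.62  0.26 -1.9 ]
-1 -25 75 [-0.95 -0.24 -1.01 -0.48  0.49 -1.71]
-1 -25 80 [-0.95 -0.19 -1.08 -0.7   0.51 -1.67]
-1 -40 0 [-0.72  0.36  0.33  1.55 -0.   -1.6 ]
-1 -40 40 [-0.73 -0.17 -0.47  0.57  0.02 -1.6 ]
-1 -40 75 [-0.74 -0.29 -1.06 -0.51  0.04 -1.58]
-1 -40 80 [-0.74 -0.24 -1.13 -0.72  0.04 -1.58]
```

```bash
python3 - <<'E'
from h import *
ctrl.open_jaws()
ctrl.move_ptp(*pose(H0+[0,0,110],TY)); p,_=pose(H0,TY)
ctrl.line_to(p,feed=150); s=ctrl.read_state(); print(s["contact_force"].round(1),s["t"])
ctrl.grab(110); s=ctrl.read_state(); print(s["grip_width"],s["finger_force"],s["contact_force"].round(1))
ctrl.line_to(p+[0,0,40],feed=80); ctrl.line_to(p+[0,0,180],feed=150)
s=ctrl.read_state(); print(s["contact_force"].round(1),s["grip_width"],s["t"])
yaw=-20; d=np.array([np.cos(np.radians(yaw)),np.sin(np.radians(yaw))]); h=np.r_[BIN-46*d,300]
ctrl.move_ptp(*pose(h,yaw))
h[2]=283
for phi in (25,45,60,72): 
    ctrl.line_to(*pose(h,yaw,1,phi),feed=20)
s=ctrl.read_state(); print(s["t"],s["contact_force"].round(1),s["ee_pos"]-pose(h,yaw,1,72)[0])
ctrl.pause(0.8)
s=ctrl.read_state(); print(s["t"],s["contact_force"].round(1))
for n in("top","scene"):
    c=cam(n); np.savez(f"pics/{n}1.npz",P=cloud(c),img=c["pixels"]); cv2.imwrite(f"pics/{n}1.png",cv2.resize(c["pixels"],(800,600)))
E
```

```text
[-0.4  0.4 -0.1] 2.675
0.1420026307866369 108.1197452545166 [-2.8 -0.9  0.9]
[ 0.  -0.2 -5.2] 0.14497028833826786 5.0667
8.7583 [ 0.8 -0.1 -2.5] [ 0.94739535 -0.98582147  1.64004823]
9.5583 [ 0.1 -0.1 -2.7]
```

View pics/scene1.png

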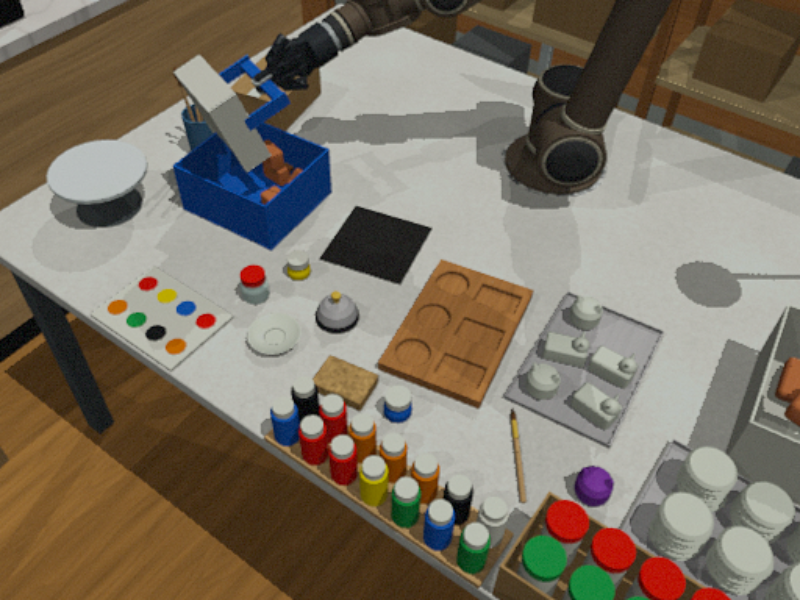

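The tote is tipped over the bin with the castings heaped at its near side (275,170), and the bare mat shows at (377,243). The measured force dropped 2.5 N, which is about four rejects. I'll level the tote and put it back on the mat.

```bash
python3 - <<'E'
from h import *
d=np.load("pics/top1.npz"); P=d["P"]; g=d["img"].max(2); V,U=np.indices(g.shape)
m=(U>255)&(U<345)&(V>200)&(V<285)&(g<50)&(P[...,2]<12); n,l,s,c=cv2.connectedComponentsWithStats(m.astype(np.uint8)); i=1+s[1:,4].argmax(); q=P[l==i]; r=rect(q); print("mat",len(q),r,q.mean(0))
yaw=-20; dd=np.array([np.cos(np.radians(yaw)),np.sin(np.radians(yaw))]); h=np.r_[BIN-46*dd,283]
for phi in (45,15,0): ctrl.line_to(*pose(h+[0,0,10],yaw,1,phi),feed=25)
ctrl.line_to(pose(h+[0,0,40],yaw)[0],feed=150)
T=H0.copy()
ctrl.move_ptp(*pose(T+[0,0,150],TY)); 
ctrl.line_to(pose(T+[0,0,12],TY)[0],feed=150)
z=10
while z>-4:
    ctrl.line_to(pose(T+[0,0,z],TY)[0],feed=30); f=ctrl.read_state()["contact_force"]; print(z,f.round(1))
    if f[2]>3: break
    z-=2
ctrl.open_jaws(); ctrl.line_to(pose(T+[0,0,110],TY)[0],feed=200)
ctrl.move_ptp(*pose([420,-60,330],-5))
c=cam("top"); P=cloud(c); np.savez("pics/top2.npz",P=P,img=c["pixels"]); cv2.imwrite("pics/top2.png",cv2.resize(c["pixels"][150:290,100:440],(800,330),interpolation=cv2.INTER_CUBIC))
X,Y,Z=np.moveaxis(P,-1,0)
m=(U>262)&(U<335)&(V>205)&(V<280)
q=P[m&(Z>40)&(Z<75)]; print("tote walls",len(q),rect(q)); q=P[m&(Z>132)&(Z<160)]; print("handle",len(q),rect(q),q.mean(0))
blanks(P)
q=P[(abs(X-BIN[0])<100)&(abs(Y-BIN[1])<110)&(Z<110)&(Z>15)]; print("bin content max z",q[:,2].max())
print(ctrl.read_state()["t"])
E
```

```text
mat 2553 (array([ 466.8, -165.4]), array([177.1, 178.1]), 13.7) [ 466.48682998 -164.99634538    2.71539372]
10 [-0.2  0.1 -2.8]
8 [-0.4  0.8 -2.8]
6 [ 0.1 -0.5 -2.9]
4 [-0.1 -0.9 -2.4]
2 [-0.6  0.4 -2.9]
0 [-0.   0.1 -3.1]
-2 [-5.8  1.1 10.3]
tote walls 180 (array([ 469.2, -159.1]), array([164. , 158.7]), 11.6)
handle 215 (array([ 482. , -166.7]), array([ 28.6, 138. ]), 8.1) [ 479.29802192 -172.32836229  144.43078009]
px [167. 204.] 227 mean [586.3 288.8  45.8] zmax 64.0 rect [586.5 290.5] [55.  54.6] 64.6 top 47.0 head [586. 294.  55.]
px [138. 207.] 292 mean [574.3 387.6  40.5] zmax 64.0 rect [574.6 388.3] [74.9 43.5] 80.6 top 38.2 head [579. 413.  56.]
px [166. 231.] 293 mean [496.4 287.6  40.7] zmax 63.0 rect [496.8 288.5] [43.4 75.4] 19.4 top 38.6 head [488. 312.  56.]
px [140. 235.] 300 mean [481.5 374.4  40.5] zmax 67.0 rect [481.2 375.6] [40.6 76.1] 0.7 top 38.6 head [482. 399.  56.]
px [170. 265.] 239 mean [383.3 269.   45.8] zmax 59.0 rect [383.  270.4] [54.6 53.2] 89.8 top 46.7 head [382. 272.  54.]
bin content max z 109.83758718031368
18.1833
```

View pics/top2.png

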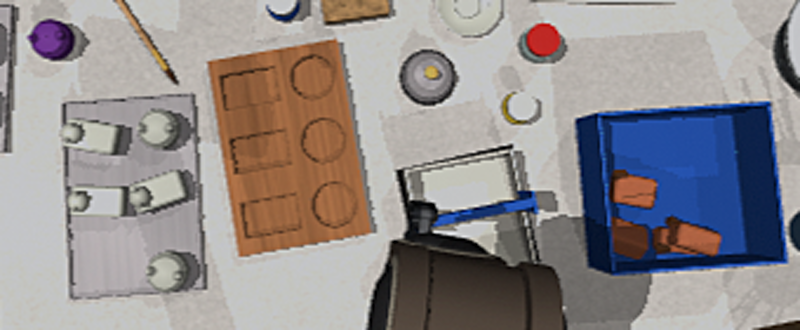

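The tote is back inside the mat outline, and the castings are in the bin at (610-720, 170-260). One round blank has been nudged to (383,270). I'll move the round blanks now, squeezing each one twice to centre it.

```bash
cat >> h.py <<'E'
TC=np.array([564.8,103.3]); TA=10.9
def nest(x,y):
    a=np.radians(TA); return TC+[x*np.cos(a)-y*np.sin(a), x*np.sin(a)+y*np.cos(a)]
def go(x,y,z,yaw):
    q0=ctrl.read_state()["joint_pos"]; best=None
    for s in(1,-1):
        q=ctrl.ik(*(np.array([x,y,z],float),ori(yaw,s).as_rotvec()))
        if q is not None and (best is None or abs(q-q0).max()<best[0]): best=(abs(q-q0).max(),s)
    ctrl.move_ptp(np.array([x,y,z],float),ori(yaw,best[1]).as_rotvec())
ZP=12
def st(msg):
    s=ctrl.read_state(); print(msg,"t%.1f w%.3f F%s"%(s["t"],s["grip_width"],s["contact_force"].round(1)),s["ee_pos"].round(1))
    return s
def pick(x,y,yaw,pre=None):
    if pre is not None:
        go(x,y,120,pre); ctrl.line_to([x,y,ZP],feed=150); ctrl.grab(20); st("pre"); ctrl.open_jaws()
        ctrl.line_to([x,y,75],feed=200); go(x,y,75,yaw)
    else: go(x,y,120,yaw)
    ctrl.line_to([x,y,ZP],feed=150); ctrl.grab(35); st("grip")
    ctrl.line_to([x,y,130],feed=200); st("lift")
def place(x,y,dz=10):
    go(x,y,130,TA); ctrl.line_to([x,y,ZP+dz+13],feed=200)
    f0=ctrl.read_state()["contact_force"][2]; z=ZP+dz+9
    while z>=ZP+dz-1:
        ctrl.line_to([x,y,z],feed=30); f=ctrl.read_state()["contact_force"]
        if f[2]-f0>4: break
        z-=2
    s=st("down cmd z-pick %.1f f0 %.1f"%(z-ZP,f0))
    if z-ZP>dz+2: print("BLOCKED"); return False
    ctrl.open_jaws(); ctrl.line_to([x,y,130],feed=200); return True
E
python3 - <<'E'
from h import *
pick(586.4,290,45,pre=-45)
print(place(*nest(95,-52)))
E
```

```text
pre t21.0 w0.664 F[-1.8 -0.6  5.9] [587.1 290.4  13.5]
grip t24.2 w0.655 F[-1.2 -0.2  5.9] [587.3 290.4  13.8]
lift t25.0 w0.659 F[-0.  -0.2 -1.5] [585.9 289.7 128.8]
down cmd z-pick 11.0 f0 -1.2 t27.8 w0.658 F[-2.3 -0.2  5.3] [668.2  70.3  23.9]
True
```

```bash
python3 - <<'E'
from h import *
pick(383.1,270,0,pre=90)
print(place(*nest(-95,-52)))
pick(496.8,288.5,19.3)
print(place(*nest(0,42)))
ctrl.move_ptp(*pose([420,-160,250],0))
c=cam("top"); P=cloud(c); np.savez("pics/top3.npz",P=P,img=c["pixels"]); cv2.imwrite("pics/top3.png",cv2.resize(c["pixels"][160:285,122:262],(560,500),interpolation=cv2.INTER_CUBIC))
blanks(P,(118,262),(160,285)); print(nest(95,-52),nest(-95,-52),nest(0,42))
E
```

```text
pre t31.5 w0.659 F[ 0.5 -1.9  6.2] [383.8 270.4  13.1]
grip t34.7 w0.657 F[-1.   0.2  4.6] [383.7 270.6  13.4]
lift t35.4 w0.658 F[ 0.5 -1.1 -1.7] [382.7 269.7 129.1]
down cmd z-pick 11.0 f0 -1.5 t38.4 w0.659 F[-0.6 -1.2  3.4] [481.6  34.3  23.4]
True
grip t41.8 w0.508 F[-1.3 -0.5  6. ] [497.3 288.8  12.9]
lift t42.5 w0.510 F[-0.3  1.1 -0.7] [496.3 288.2 128.7]
down cmd z-pick 9.0 f0 -0.6 t45.3 w0.503 F[-5.3 -1.7 12.4] [556.9 144.5  22.8]
True
px [123. 167.] 154 mean [712.6 443.5  43.2] zmax 62.0 rect [712.4 443.5] [36.6 49.2] 87.7 top 43.9 head [719. 437.  56.]
px [231. 181.] 228 mean [667.   71.8  55.8] zmax 71.0 rect [669.3  72.7] [55.3 54.8] 0.9 top 57.1 head [668.  72.  59.]
px [138. 207.] 292 mean [574.4 387.4  40.6] zmax 66.0 rect [574.6 388.5] [75.3 43.5] 80.7 top 38.2 head [578. 412.  57.]
px [209. 213.] 289 mean [557.5 144.7  50.4] zmax 74.0 rect [557.8 146.1] [43.9 76.1] 10.5 top 48.0 head [554. 166.  63.]
px [241. 236.] 230 mean [483.1  35.4  56.3] zmax 71.0 rect [483.4  35.1] [53.5 53.9] 1.0 top 57.2 head [483.  36.  59.]
px [140. 235.] 295 mean [481.5 374.9  40.5] zmax 63.0 rect [481.2 375.7] [40.5 76.2] 0.8 top 38.1 head [481. 399.  56.]
[667.91904074  70.20221402] [481.34688533  34.27407986] [556.85799139 144.54226593]
```

View pics/top3.png

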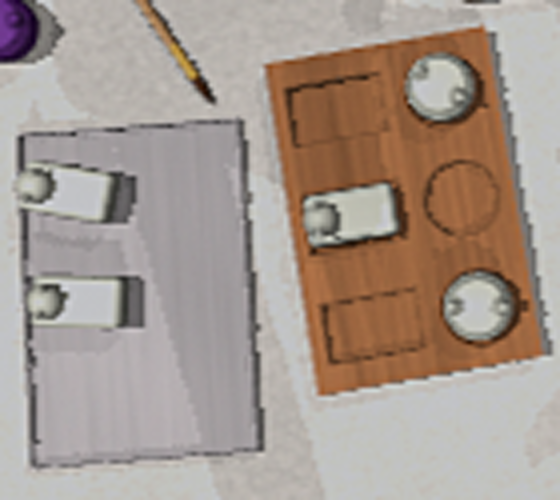

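All three are home: their tops read 48 and 57 mm, exactly 10 mm above where they stood on the sheet. Two oblongs remain at crop (65,192) and (78,302).

```bash
python3 - <<'E'
from h import *
pick(481.3,375.3,0.8)
print(place(*nest(-95,42)))
pick(574.6,388.3,-9.4)
print(place(*nest(95,42)))
ctrl.move_ptp(*pose([420,-160,250],0))
c=cam("top"); P=cloud(c); np.savez("pics/top4.npz",P=P,img=c["pixels"]); cv2.imwrite("pics/top4.png",cv2.resize(c["pixels"][150:290,100:440],(800,330),interpolation=cv2.INTER_CUBIC))
blanks(P,(118,262),(160,285)); print(nest(95,42),nest(-95,42))
V,U=np.indices(P.shape[:2]); m=(U>262)&(U<300)&(V>165)&(V<200); Z=P[...,2]
q=P[m&(Z>57)&(Z<75)]; print("plunger",len(q),q.mean(0),rect(q)); q=P[m&(Z>8)&(Z<40)]; print("bell",rect(q))
c=cam("scene"); cv2.imwrite("pics/scene4.png",cv2.resize(c["pixels"][60:280,100:400],(800,587),interpolation=cv2.INTER_CUBIC))
E
```

```text
grip t51.2 w0.507 F[-0.3 -0.6  4.9] [481.7 375.7  12.9]
lift t52.0 w0.508 F[ 0.6 -0.4 -1.7] [480.8 374.9 128.5]
down cmd z-pick 9.0 f0 -1.1 t55.1 w0.509 F[-7.6 -1.5 17.2] [463.6 126.6  22.9]
True
grip t58.7 w0.507 F[-1.  -0.3  5.3] [575.1 388.7  13. ]
lift t59.5 w0.505 F[ 0.3  0.1 -1.7] [574.  387.9 128.3]
down cmd z-pick 9.0 f0 -1.1 t62.5 w0.503 F[-4.1 -0.6 11. ] [650.2 162.5  22.9]
True
px [123. 167.] 154 mean [712.3 443.5  43.5] zmax 56.0 rect [712.3 443.5] [35.8 49.7] 88.2 top 44.3 head [713. 443.  53.]
px [231. 181.] 226 mean [667.3  72.   55.6] zmax 74.0 rect [669.   72.7] [55.9 54.8] 1.8 top 56.4 head [669.  72.  59.]
px [204. 186.] 297 mean [649.6 162.3  49.8] zmax 73.0 rect [651.1 163.2] [44.1 75.6] 10.7 top 47.8 head [648. 181.  61.]
px [209. 213.] 293 mean [557.4 145.   50.2] zmax 71.0 rect [557.8 145.9] [43.8 75.9] 10.4 top 48.1 head [555. 164.  62.]
px [241. 236.] 230 mean [483.1  35.4  56.3] zmax 71.0 rect [483.4  35.1] [53.5 54. ] 1.3 top 56.9 head [483.  36.  59.]
px [213. 241.] 301 mean [465.2 126.9  50.2] zmax 73.0 rect [465.1 127.2] [43.8 76.4] 11.1 top 48.0 head [462. 146.  62.]
[650.1440691  162.50633302] [463.57191369 126.57819885]
plunger 29 [ 672.48126496 -101.86673774   64.23773998] (array([ 671.8, -101.8]), array([17.5, 17.5]), 88.0)
bell (array([ 671.9, -101.1]), array([81.3, 77.1]), 16.7)
```

View pics/top4.png

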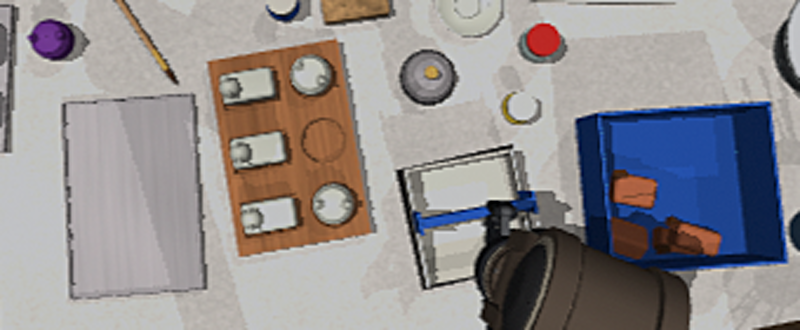

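View pics/scene4.png

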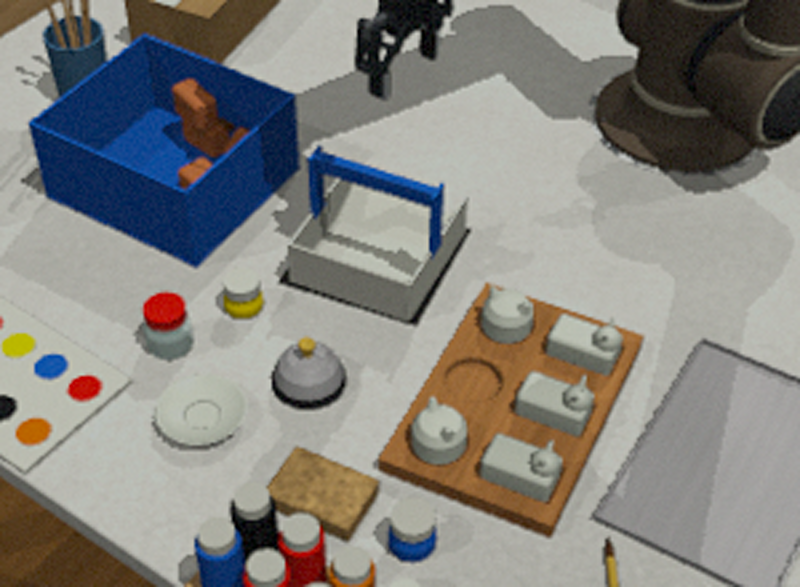

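All five blanks sit in nests, the tote is empty on its mat, and the castings are in the bin. One casting seems to lean against another at crop (195,105), so I'll check heights before ringing.

```bash
python3 - <<'E'
from h import *
d=np.load("pics/top4.npz"); P=d["P"]; img=d["img"]
V,U=np.indices(P.shape[:2]); h=cv2.cvtColor(img,cv2.COLOR_BGR2HSV)
m=(U>340)&(U<430)&(V>190)&(V<268)&((h[...,0]<20)|(h[...,0]>170))&(h[...,1]>80)
q=P[m]; print(len(q),np.percentile(q[:,2],[0,25,50,75,95,100]).round(0), q.min(0),q.max(0))
z=np.clip(P[...,2],0,120)[205:268,340:400]; a=cv2.resize(img[205:268,340:400],(400,420),interpolation=cv2.INTER_CUBIC); b=cv2.applyColorMap(cv2.resize((z*2.1).astype(np.uint8),(400,420),interpolation=cv2.INTER_NEAREST),cv2.COLORMAP_JET)
cv2.imwrite("pics/bin.png",np.hstack([a,b]))
E
```

```text
829 [nan nan nan nan nan nan] [nan nan nan] [nan nan nan]<stdin>:6: RuntimeWarning: invalid value encountered in cast
```

View pics/bin.png

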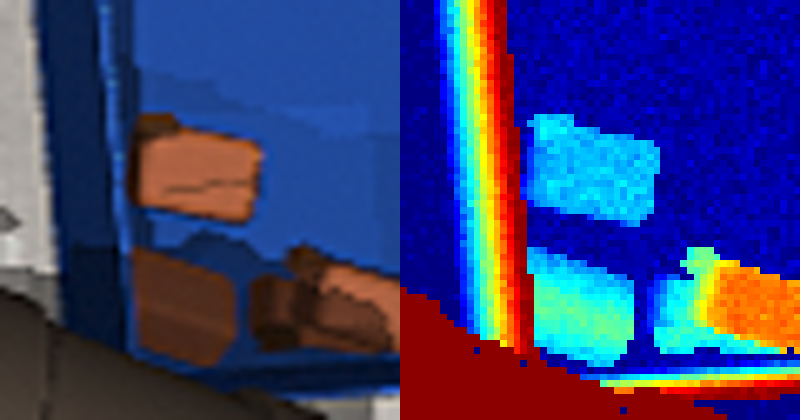

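There are four castings, one stacked on another with its top near 90 mm, all below the rim. Now I'll ring the bell.

```bash
python3 - <<'E'
from h import *
ctrl.grab(20)
x,y=672.2,-101.6
go(x,y,130,0); ctrl.line_to([x,y,72],feed=120)
f0=ctrl.read_state()["contact_force"][2]; z=68
while z>54:
    ctrl.line_to([x,y,z],feed=20); s=st("z%.1f"%z)
    if s["contact_force"][2]-f0>13: break
    z-=1.5
ctrl.pause(0.3); st("held")
ctrl.line_to([x,y,140],feed=100); ctrl.move_ptp(*pose([420,-20,260],0)); ctrl.pause(1)
c=cam("top"); P=cloud(c); blanks(P,(185,262),(160,285)); cv2.imwrite("pics/top5.png",cv2.resize(c["pixels"][150:290,100:440],(800,330),interpolation=cv2.INTER_CUBIC))
E
```

```text
z68.0 t68.2 w0.001 F[0.9 0.4 0.7] [ 672.3 -101.6   68.2]
z66.5 t68.4 w0.002 F[-0.6 -0.3 -0.4] [ 672.1 -101.6   66.4]
z65.0 t68.7 w-0.001 F[0.3 1.2 2.5] [ 672.3 -101.6   65.3]
z63.5 t68.9 w0.002 F[-0.2 -0.1  2.5] [ 672.3 -101.6   63.7]
z62.0 t69.2 w-0.002 F[-0.2  0.   4. ] [ 672.3 -101.6   62.1]
z60.5 t69.4 w-0.001 F[-0.6  0.2  4.8] [ 672.3 -101.6   60.6]
z59.0 t69.7 w-0.002 F[-1.8  0.8  6.7] [ 672.4 -101.6   59.7]
z57.5 t69.9 w-0.001 F[-3.7  0.3 12.5] [ 672.5 -101.6   59.5]
z56.0 t70.2 w0.002 F[-7.1  1.4 18.8] [ 672.5 -101.6   59.2]
held t70.5 w0.001 F[-6.7  1.5 19.3] [ 672.5 -101.6   59.3]
px [231. 181.] 227 mean [667.2  72.   55.8] zmax 71.0 rect [667.8  72.6] [56.1 55. ] 46.9 top 56.8 head [668.  73.  58.]
px [204. 186.] 296 mean [649.8 162.3  50.2] zmax 75.0 rect [651.4 163. ] [44.2 75.3] 11.3 top 48.6 head [647. 182.  62.]
px [209. 213.] 296 mean [557.4 144.8  50.3] zmax 72.0 rect [557.7 146. ] [44.  76.3] 10.9 top 48.2 head [554. 166.  62.]
px [241. 236.] 230 mean [483.1  35.5  56. ] zmax 69.0 rect [483.4  35.4] [53.6 54.6] 1.3 top 56.8 head [483.  35.  59.]
px [213. 241.] 300 mean [465.2 126.7  50.1] zmax 72.0 rect [465.  127.3] [43.9 75.8] 10.8 top 47.9 head [461. 148.  62.]
```

View pics/top5.png

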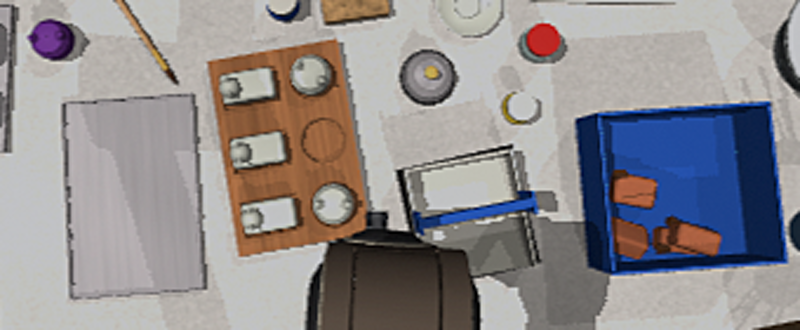

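The plunger hit a hard stop near 59.4 mm, about 6 mm of travel, and is released. The blanks at (215-350, 60-225), the tote and the castings are all in place and the arm is clear.

```bash
python3 -c "
from station import ctrl
print(ctrl.close_job())"
```

```text
the job is handed in; nothing more can be done
None
```

The job is handed in, no verdict returned: my last camera check showed all 5 good blanks home in their nests, 4 rejects in the bin and the empty tote on its mat, and the bell had been pressed to its stop and released.

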